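# Show the wafer's cross mark to the inspection camera with the overhead mirror

### The job

Turn the wafer canister's captive cap anticlockwise to unlock it and swing it all the way aside on its arm, uncovering the wafer. Then press the overhead mirror's handle down until the camera's aiming beam, reflected by the mirror, falls on the cross mark on the wafer, and finish while still holding the sprung mirror steady at that angle with the gripper on its handle, leaving the dishes and tweezers where they are.

Things in the scene. Friction and masses are not known exactly. Their poses are not given: they have to be found in the camera images.
- rig: Fixed inspection rig on the bench, turned only in yaw. Base plate 150 (x) by 245 (y) by 12 mm, from y -38 to +207. Origin on the bench, straight under the mirror's centre (210 mm up). One dark post, 22 by 30 mm, 233 mm high, at x +60, y 0 carries the mirror. The camera stands towards +y, the canister beyond the rig towards -y.
- handle_grip (a point): Middle of the free part of the mirror's handle, at x -12, y +90, z +6 mm in the mirror's frame and with its axes. Round black bar, 12 mm thick, parallel to the hinge, from x -44 to +34 mm; an 8 mm rod at x +28 joins it to the mirror. Pinch it across (along y) or press it from above; it may roll in the fingers. A spring pushes it up (about 1 N at rest, 1.6 N near level) and back to rest when let go.
- sight (a point): Frame of the camera's line after reflection: origin at the mirror's centre, -y axis along the reflected sight line (and drawn beam), x along the hinge. Turns with the mirror. The camera sees the mark when the line meets it: the mark's z and x in this frame near 0, its y negative.
- mark (a point): Centre of the pale cross (30 mm across) on the top of the dark wafer (59 mm disc) in the canister, 14 mm above the bench; axes of the canister.
- canister: Fixed white round canister, 72 mm across, 27 mm high, 4 mm wall, turned only in yaw; origin at the centre of its underside. The swing arm's pivot is a 14 mm steel pin 65 mm towards -y of the centre, top 35 mm up. A keeper post 7 (x) by 10 (y) by 44 mm high stands at x +10.5, y +44 mm.
- cap (a joint): Turn of the captive black cap about its vertical axis relative to the swing arm: starts locked (0 to 0.1), grows anticlockwise from above, free of the keeper beyond 0.8, stop at 1.4; friction 0.04 N m, stays where left. Disc 68 mm across, 34 to 43 mm above the bench, with a 10 mm wide lug reaching 46 mm out; on top a grip bar 14 mm thick, 50 mm long, top 75 mm above the bench.
- cap_grip (a point): Point on the cap's axis inside the grip bar, 64 mm above the bench. Its y axis runs along the bar (and points to the lug), its x axis across the 14 mm thickness; turns with the cap.
- swing (a joint): Swing of the arm carrying the cap about the pivot pin: 0 with the cap over the canister, grows clockwise from above (cap's centre moves on a 65 mm circle about the pin, first towards the canister's +x), stop at 1.6; friction 0.04 N m, stays where left. While the cap is locked, its lug catches on the keeper and it cannot swing.
- dish_far: Bystander: loose clear dish with a dark wafer, 84 mm across, 14 mm high, origin at the centre of its underside.
- dish_empty: Bystander: loose empty clear dish, 84 mm across, 14 mm high, origin at the centre of its underside.
- tweezers: Bystander: loose steel tweezers 123 mm long, 8 mm high, lying along their x axis.
- lens (a point): Centre of the camera's lens, at y +150, 70 mm high in the rig's frame; axes of the rig. The camera (42 mm square, black lens) looks up and towards -y, straight at the mirror's centre; a thin faint red aiming beam is drawn along its line.
- mirror: Square mirror, 66 mm, 7 mm thick, tilting about a level hinge along the rig's x. Origin on the hinge, 210 mm above the bench, at the centre of its downward face; x along the hinge, y along it towards the handle, z out of its back. At rest its y axis points 0.55 rad above level; pressing the handle lowers it, past level, to a stop 0.45 rad below level. The reflected line turns twice as much.
Things that resemble listed ones, but are neither listed nor needed, are in the scene too. Of the things like the canister, leave any that is orange; of the rest the smaller one is meant.

How it is judged:
On the way, in this order (a step that is already met when the one before it is completed fails the run):
1. the cap is turned free of its keeper (value of joint cap above 0.6 rad), for 0.1 s.
2. the cap is swung aside, off the canister (value of joint swing above 1.15 rad), for 0.1 s.
3. the reflected sight line falls on the cross mark (z of mark in the frame of sight between -0.015 and 0.015 m and contact force between the fingers and mirror above 0.3 N), for 0.3 s.
At the end, for the whole second after the job is handed in: The cap is swung at least 1.15 rad aside; the reflected sight line passes within 15 mm of the centre of the cross mark (half the size of the cross) and the mirror stands still (under 0.1 rad/s), held by the gripper's fingers on its handle (contact over 0.3 N), through the last second (all of step 3 and x of mark in the frame of sight between -0.015 and 0.015 m and y of mark in the frame of sight below 0 m and value of joint swing above 1.15 rad and angular speed of mirror below 0.1 rad/s); the arm keeps its last pose, push and grip.
It fails at once if a dish or the tweezers shifted by more than 20 mm (distance of any of dish_far, dish_empty, tweezers from where it was at the start of the episode above 0.02 m).
It also fails if it takes over 58 s, if anything falls off the work surface, if the arm or the gripper's body presses on something with over 40 N, if the wrist force passes 120 N, or if a joint passes its speed limit or range.

### The arm

A 6-joint arm with a two-finger parallel gripper is mounted at the origin on the work surface. World frame = base frame: x ahead of the robot, y to its left, z up, the work surface at z = 0. Lengths are in m, angles in rad, forces in N, time in s.
With the tool pointing down it reaches from about 0.3 to 0.875 m from the base axis. Payload 6.4 kg.
Tool frame: the origin (TCP) lies at the very end of the fingers, on their centre line; the grasp point (between the pads) lies grip_point_offset behind it (grip_point_offset is the distance from the TCP to the grasp point, in m); y points along the fingers, x is the direction in which the jaws open and shut, and the axes are right-handed (so a half turn about y gives the same grasp; the last joint's range is limited). The gripper opens to 85 mm and grips with 20 to 120 N. Pads are 22 mm wide; open, the fingers measure 114 mm over their backs; the gripper's body (76 mm by 85 mm) begins 54 mm behind the grasp point. The pads swing forward as they close: fully open they stand 13 mm farther back than shut.
Start: joints at [0.965, 0.181, 1.607, -0, 1.354, -0.206], TCP at [0.224, 0.53, 0.231] pointing down, gripper open.
Joint ranges: [-2.99, 2.99], [-0.89, 2.07], [0.3, 2.58], [-1.14, 4.28], [0, 2.63], [-3.12, 3.12]. Speed limits (rad/s): [2.57, 2.57, 3.01, 3.14, 3.14, 3.14].

### API

Orientations are given as a unit quaternion [w, x, y, z].
In Python, from bench import get_obs, camera, camera_model, hand_in, grip_point_offset gives the robot as it stands.
- The arm moves only by the shell command python3 -m jog 'ROWS'. ROWS is JSON, a list of rows, each a list of 7 numbers: the shift along the tool's x, y, z in mm, then the turn, a rotation vector about the tool's x, y, z in degrees, then the gripper's target within -1 to 1 (shut at 1, half-way at 0, fully open at -1). In form: [[x, y, z, ax, ay, az, grip], ...]. A call has 1 to 8 rows; each row shifts and turns the commanded pose from where the row before left it, along the tool's axes as they then stand; what a row does not reach is not made up. A row lasts 1/12 s, in which the tool goes at most 41.7 mm and 7.16 degrees, less where a joint would pass 70% of its speed; a pose out of reach is approached as far as the arm can. A call is refused whole if a number of a shift passes 41.7 or a number of a turn 7.16, either way. A call with a gripper value outside its range is refused whole. The fingers move at their own pace and stop on an object; the grip force is fixed at half the most. Time passes only in rows, so rows that do not move let the fingers close. It gives the time, the measured TCP pose, the force and the opening at its end, in the units of the state.
- get_obs(): the state, without advancing time (a new reading comes with each control period).
- camera(name): name is "scene" or "top" or "wrist"; returns the picture (384x512x3 uint8, blue, green, red); there is no depth.
- camera_model(name): a dict with "K" (3x3 intrinsics, pixels), "distortion" ([k1, k2, p1, p2, k3] as OpenCV has them; the pictures are not rectified), "pose" (4x4, takes a point from camera to world coordinates). Camera axes: x right, y down, z forward; pixel columns grow to the right and rows downward; lengths in m; the calibration is good to about 2 mm. A picture is of the moment at which its call begins: read the wrist's pose just before it. camera_model takes no time and is no camera call; for the wrist camera it gives the pose at the moment of the call.
- hand_in(): hands the job in, once; it reports no verdict.
The state is a dict: "time_s": time; "q": joint angles; "dq": joint speeds; "joint_efforts": joint torques, N m; "eef_pos": TCP position; "eef_rot": TCP orientation; "wrist_force": force on the tool from outside, world axes, zero at the start; "torque": the same for the moment, N m; "opening": opening from 0.0 (shut) to 1.0 (fully open).
Only numpy, scipy, OpenCV 4.12 (cv2) and the standard library are available. Lean on these libraries where they do the work, as an engineer would, in place of code of your own. Each camera call takes 0.05 s, during which the arm holds its last target.

## Working session

There is one attempt and no reset: what is moved stays moved. The work goes in short steps, Python scripts to look and compute and a shell command to move; the robot and the scene stay as the last step left them, time stands still between calls to the robot, and variables do not carry over. Pictures are saved under pics/ and viewed, and the job is handed in when it is done.

```bash
ls; mkdir -p pics; python3 - <<'E'
from bench import *
import cv2,json
o=get_obs();print(o,grip_point_offset)
for n in ("scene","top","wrist"):
    m=camera_model(n);print(n,m["K"],m["distortion"],m["pose"])
    cv2.imwrite(f"pics/{n}0.png",camera(n))
E
```

```text
pics
{'time_s': 0.0, 'q': array([ 9.64727410e-01,  1.81536093e-01,  1.60803762e+00,  8.28737755e-06,
        1.35382551e+00, -2.06264818e-01]), 'dq': array([-7.44235259e-04,  8.82932256e-04,  2.12224658e-03, -1.13875469e-03,
       -3.73246250e-04,  5.92797790e-05]), 'joint_efforts': array([ 1.12808357e-03, -4.44874334e+01, -3.51337624e+01, -3.40968222e-05,
        8.97373800e-03,  1.99079537e-06]), 'eef_pos': array([0.22344024, 0.52918721, 0.23037265]), 'eef_rot': array([-0.58909599,  0.58956359,  0.39016127, -0.39135006]), 'wrist_force': array([ 0.36157361, -0.2759456 , -0.10705656]), 'torque': array([-0.03870347, -0.01653581, -0.07229654]), 'opening': 1.0003896552851224} 0.0187
scene [[466.24052348   0.         255.05370567]
 [  0.         466.24052348 196.80499654]
 [  0.           0.           1.        ]] [-0.15678464  0.          0.          0.          0.        ] [[-2.16610379e-01  7.40948097e-01 -6.35669617e-01  1.19198678e+00]
 [ 9.76257674e-01  1.65032216e-01 -1.40304390e-01  1.94827572e-01]
 [ 9.47694594e-04 -6.50968729e-01 -7.59103956e-01  9.93935282e-01]
 [ 0.00000000e
[... 274 characters left out ...]
37e-01  1.19263309e-01  4.07564564e-01]
 [-9.99986382e-01 -8.39516608e-04 -5.15090597e-03  3.84531255e-02]
 [ 5.21426561e-03 -1.19260555e-01 -9.92849299e-01  1.19131531e+00]
 [ 0.00000000e+00  0.00000000e+00  0.00000000e+00  1.00000000e+00]]
wrist [[303.16415188   0.         252.47717604]
 [  0.         303.16415188 190.57010513]
 [  0.           0.           1.        ]] [0.01922449 0.         0.         0.         0.        ] [[ 3.89812851e-01  8.84999784e-01  2.54600320e-01  1.59857597e-01]
 [ 9.20893969e-01 -3.74472065e-01 -1.08281902e-01  5.57570610e-01]
 [-4.88751778e-04  2.76669576e-01 -9.60964987e-01  3.72239826e-01]
 [ 0.00000000e+00  0.00000000e+00  0.00000000e+00  1.00000000e+00]]
```

View pics/scene0.png

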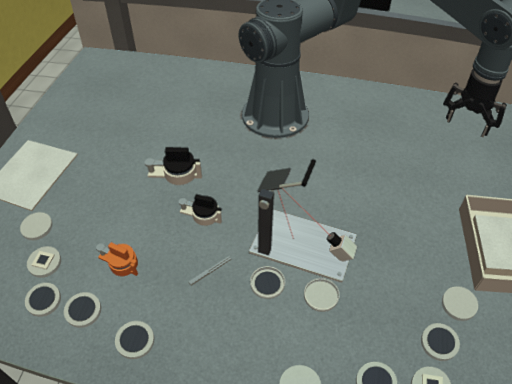

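View pics/top0.png

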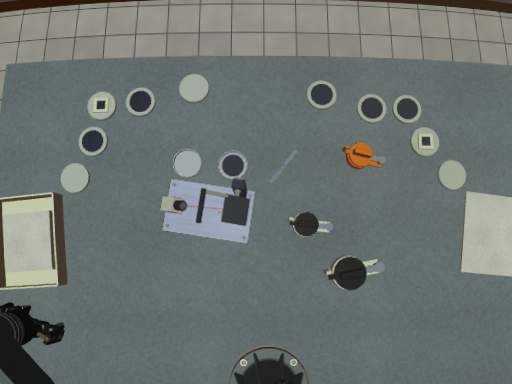

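View pics/wrist0.png

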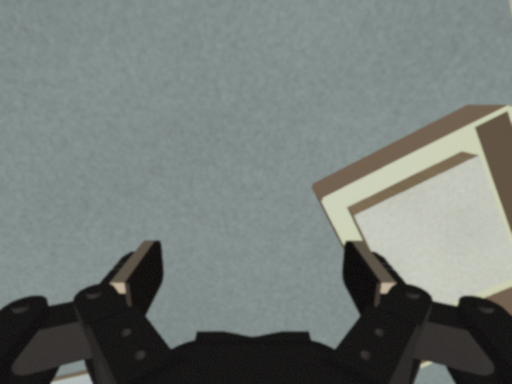

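Three things could be taken for the canister, at these top-view pixels: orange at (360,156), which must be left alone; a small white one with a black cap at (306,224); and a large white one at (350,272). By the description I choose the small one at (306,224). Next I check it in a close crop.

```bash
cat > h.py <<'E'
import numpy as np,cv2
from bench import *
from scipy.spatial.transform import Rotation as R
def ray(n,uv,m=None):
    m=m or camera_model(n)
    p=cv2.undistortPoints(np.array([[uv]],float),m["K"],np.array(m["distortion"]))[0,0]
    T=m["pose"];return T[:3,3],T[:3,:3]@np.array([p[0],p[1],1.])
def onz(n,uv,z,m=None):
    o,d=ray(n,uv,m);return o+d*(z-o[2])/d[2]
def proj(n,P,m=None):
    m=m or camera_model(n);T=np.linalg.inv(m["pose"])
    P=np.atleast_2d(np.array(P,float));c=P@T[:3,:3].T+T[:3,3]
    return cv2.projectPoints(c,np.zeros(3),np.zeros(3),m["K"],np.array(m["distortion"]))[0][:,0]
def tri(*obs):
    A=np.zeros((3,3));b=np.zeros(3)
    for n,uv in obs:
        o,d=ray(n,uv);d=d/np.linalg.norm(d);M=np.eye(3)-np.outer(d,d);A+=M;b+=M@o
    x=np.linalg.solve(A,b)
    return x,[np.linalg.norm((np.eye(3)-np.outer(d/np.linalg.norm(d),d/np.linalg.norm(d)))@(x-o)) for o,d in (ray(n,uv) for n,uv in obs)]
def rot():
    w,x,y,z=get_obs()["eef_rot"];return R.from_quat([x,y,z,w])
E
python3 - <<'E'
import cv2
t=cv2.imread('pics/top0.png');s=cv2.imread('pics/scene0.png')
cv2.imwrite('pics/c1.png',cv2.resize(t[200:250,280:345],None,fx=10,fy=10,interpolation=cv2.INTER_CUBIC))
cv2.imwrite('pics/c2.png',cv2.resize(t[165:250,155:262],None,fx=7,fy=7,interpolation=cv2.INTER_CUBIC))
cv2.imwrite('pics/c3.png',cv2.resize(s[150:285,170:360],None,fx=4,fy=4,interpolation=cv2.INTER_CUBIC))
E
```

```text
(no output)
```

View pics/c1.png

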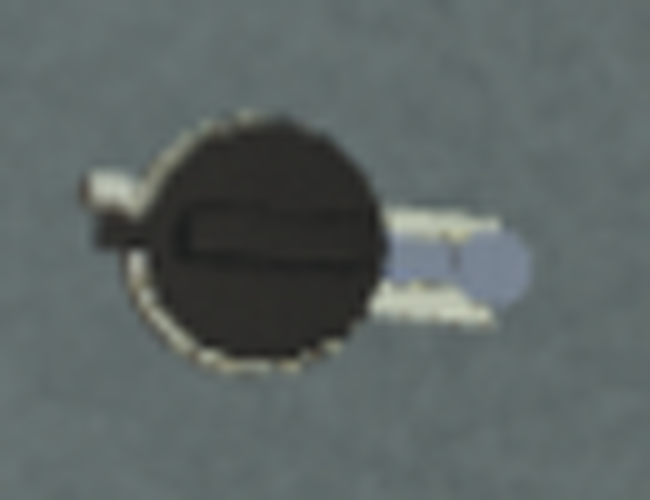

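View pics/c2.png

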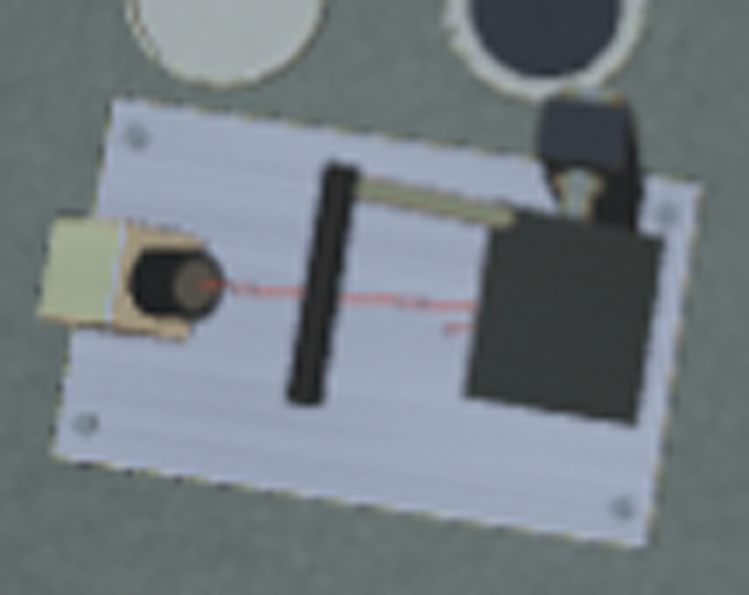

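View pics/c3.png

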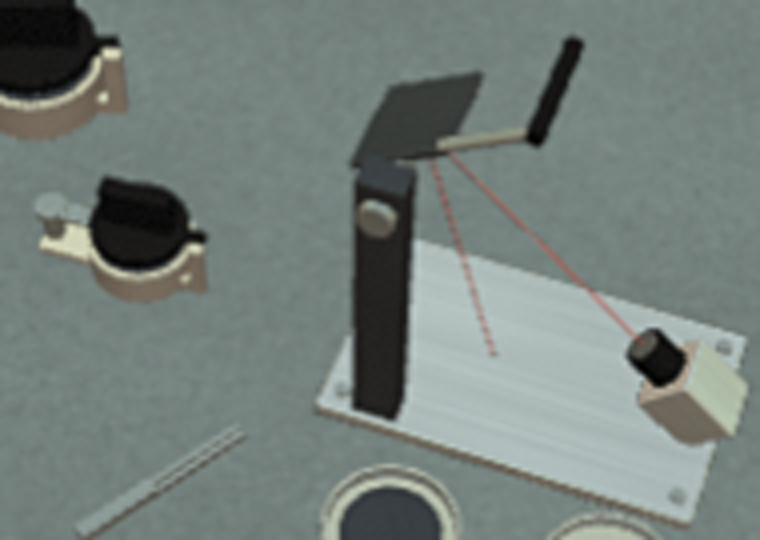

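The crops confirm it: the small canister has its pin at crop (495,268), cap centre near (267,240), and lug and keeper at about (110,230)/(110,190). The rig's plate corners are clear, and the handle bar sits at crop2 (320,285). Now I measure.

```bash
python3 - <<'E'
from h import *
np.set_printoptions(precision=4,suppress=True)
t=cv2.imread('pics/top0.png')
c=lambda x,y:(280+(x+.5)/10-.5,200+(y+.5)/10-.5)
r=lambda x,y:(155+(x+.5)/7-.5,165+(y+.5)/7-.5)
s=lambda x,y:(170+(x+.5)/4-.5,150+(y+.5)/4-.5)
# canister
# cap disc ellipse via dark mask
g=t.max(axis=2);sub=(g[200:250,280:345]<70).astype(np.uint8)
sub=cv2.morphologyEx(sub,cv2.MORPH_OPEN,np.ones((7,7),np.uint8))
cn=max(cv2.findContours(sub,cv2.RETR_EXTERNAL,cv2.CHAIN_APPROX_NONE)[0],key=cv2.contourArea)
(cx,cy),cr=cv2.minEnclosingCircle(cn);print("cap px",cx+280,cy+200,cr)
cap=onz("top",(cx+280,cy+200),.043); pin=onz("top",c(495,268),.035)
print("cap",cap,"pin",pin,"dist",np.linalg.norm((cap-pin)[:2]))
print("scene pin",onz("scene",s(48,205),.035))
print("lug end",onz("top",c(97,233),.040),"keeper top",onz("top",c(88,190),.044))
print("white rim lower", onz("top",c(132,290),.027))
C=np.array([onz("top",r(*p),.012)[:2] for p in [(113,98),(703,185),(645,547),(53,458)]])
print("plate",C,[np.linalg.norm(C[i]-C[i-1]) for i in range(4)])
d=(C[0]-C[1]+C[3]-C[2]);d/=np.linalg.norm(d);print("rig +y dir",d,np.degrees(np.arctan2(d[1],d[0]))-90)
x=np.array([d[1],-d[0]])
ctr=C.mean(0);org=ctr-d*.0845;print("rig origin",org, "x dir",x)
C2=np.array([onz("scene",s(*p),.012)[:2] for p in [(418,240),(748,345),(688,525),(318,405)]]);print("plate scene",C2,C2.mean(0)-d*.0845)
# handle ends
print("h far", tri(("top",r(341,170)),("scene",s(537,135))))
print("h free", tri(("top",r(305,398)),("scene",s(573,45))))
E
```

```text
cap px 306.1685085296631 224.22375679016113 11.940607070922852
cap [ 0.4531 -0.1033  0.043 ] pin [ 0.4473 -0.1683  0.035 ] dist 0.06521018915063889
scene pin [ 0.4462 -0.1727  0.035 ]
lug end [ 0.4571 -0.0568  0.04  ] keeper top [ 0.4688 -0.0541  0.044 ]
white rim lower [ 0.4418 -0.0676  0.027 ]
plate [[0.5847 0.28  ]
 [0.5489 0.0377]
 [0.4025 0.0609]
 [0.4372 0.3013]] [np.float64(0.149009309497463), np.float64(0.244892264139662), np.float64(0.14829587695211718), np.float64(0.24283771920519578)]
rig +y dir [0.1446 0.9895] -8.312895092930503
rig origin [0.4811 0.0864] x dir [ 0.9895 -0.1446]
plate scene [[0.4032 0.0737]
 [0.4432 0.3012]
 [0.5863 0.2765]
 [0.5488 0.0377]] [0.4832 0.0887]
h far (array([0.5233, 0.1533, 0.2659]), [np.float64(0.0004273527399467776), np.float64(0.0004273527399468249)])
h free (array([0.4506, 0.1633, 0.2644]), [np.float64(0.0010455030993137917), np.float64(0.0010455030993138303)])
```

```bash
python3 - <<'E'
from h import *
np.set_printoptions(precision=4,suppress=True)
r=rot();print(r.as_matrix())
x=np.array([.996,-.088,0])
for s in(1,-1):
    D=np.column_stack([s*x,[0,0,-1],np.cross(s*x,[0,0,-1])])
    print(s,np.degrees((r.inv()*R.from_matrix(D)).as_rotvec()))
    dp=np.array([.4531,-.1033,.150])-get_obs()["eef_pos"];print("after turn",D.T@dp*1000, "tool z",D[:,2])
print("tweezers",[onz("top",p,.008) for p in [(271,182),(296,151)]],"dishes",[onz("top",p,.014) for p in [(187,163),(233,165)]])
E
```

```text
[[ 0.3892 -0.0008 -0.9211]
 [ 0.9211 -0.0011  0.3892]
 [-0.0013 -1.      0.0003]]
1 [ 0.035  72.1425 -0.0757]
after turn [ 284.3087   80.5983 -609.885 ] tool z [0.088 0.996 0.   ]
-1 [  -0.0824 -107.8575   -0.0381]
after turn [-284.3087   80.5983  609.885 ] tool z [-0.088 -0.996 -0.   ]
tweezers [array([ 0.5754, -0.0081,  0.008 ]), array([ 0.6663, -0.081 ,  0.008 ])] dishes [array([0.6297, 0.2335, 0.014 ]), array([0.6237, 0.1008, 0.014 ])]
```

```bash
python3 -m jog '[[0,-20,0,0,7.1,0,-1],[0,-20,0,0,7.1,0,-1],[0,-20,0,0,7.1,0,-1],[0,-20,0,0,7.1,0,-1],[0,-20,0,0,7.1,0,-1],[0,-10,0,0,7.1,0,-1],[0,0,0,0,7.1,0,-1],[0,0,0,0,7.1,0,-1]]' && python3 -m jog '[[0,0,0,0,7.1,0,-1],[0,0,0,0,7.1,0,-1],[0,0,0,0,1.1,0,-1],[10,0,-35,0,0,0,-1],[10,0,-35,0,0,0,-1],[10,0,-35,0,0,0,-1],[10,0,-35,0,0,0,-1],[10,0,-35,0,0,0,-1]]'
```

```text
time_s: 0.82
eef_pos: [0.224, 0.5299, 0.3422]
eef_rot: [0.705, -0.704, -0.062, 0.061]
wrist_force: [-0.0, 0.4, 0.2]
opening: 1.0
time_s: 1.48
eef_pos: [0.2581, 0.3494, 0.3409]
eef_rot: [-0.706, 0.707, -0.029, 0.029]
wrist_force: [0.4, -0.0, 0.8]
opening: 1.0
```

```bash
python3 -m jog '[[15,0,-37,0,0,0,-1],[15,0,-37,0,0,0,-1],[15,0,-37,0,0,0,-1],[15,0,-37,0,0,0,-1],[15,0,-37,0,0,0,-1],[15,0,-37,0,0,0,-1],[15,0,-37,0,0,0,-1],[15,0,-37,0,0,0,-1]]' && python3 -m jog '[[20,0,-30,0,0,0,-1],[20,0,-30,0,0,0,-1],[20,0,-30,0,0,0,-1],[20,0,-10,0,0,0,-1],[20,0,0,0,0,0,-1],[0,0,0,0,0,0,-1],[0,0,0,0,0,0,-1]]'
python3 - <<'E'
from h import *
cv2.imwrite("pics/w1.png",camera("wrist"));cv2.imwrite("pics/t1.png",camera("top"))
o=get_obs();print(o["eef_pos"],o["q"],rot().as_matrix().round(4))
E
```

```text
time_s: 2.15
eef_pos: [0.352, 0.0438, 0.3415]
eef_rot: [-0.706, 0.707, -0.029, 0.03]
wrist_force: [1.1, 0.2, 0.2]
opening: 1.001
time_s: 2.73
eef_pos: [0.4429, -0.0629, 0.3406]
eef_rot: [0.707, -0.706, 0.031, -0.029]
wrist_force: [0.5, 0.2, -0.5]
opening: 1.002
[ 0.44233281 -0.06226768  0.3410654 ] [-4.06659301e-01 -1.92050910e-01  1.75911341e+00 -8.72287004e-05
  1.57542816e+00 -3.21290050e-01] [[ 9.964e-01 -9.000e-04  8.530e-02]
 [-8.530e-02  3.000e-04  9.964e-01]
 [-9.000e-04 -1.000e+00  2.000e-04]]
```

View pics/w1.png

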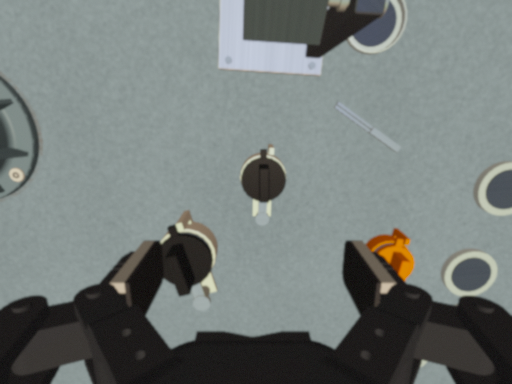

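```bash
python3 - <<'E'
from h import *
w=cv2.imread('pics/w1.png');t=cv2.imread('pics/t1.png')
a=cv2.resize(w[135:235,225:305],None,fx=6,fy=6,interpolation=cv2.INTER_CUBIC)
cv2.imwrite('pics/c4.png',a)
g=w.max(axis=2);sub=(g[135:235,225:305]<70).astype(np.uint8)
sub=cv2.morphologyEx(sub,cv2.MORPH_OPEN,cv2.getStructuringElement(cv2.MORPH_ELLIPSE,(15,15)))
cn=max(cv2.findContours(sub,cv2.RETR_EXTERNAL,cv2.CHAIN_APPROX_NONE)[0],key=cv2.contourArea)
(cx,cy),cr=cv2.minEnclosingCircle(cn);print(cx+225,cy+135,cr,"cap",onz("wrist",(cx+225,cy+135),.043))
E
```

```text
263.1516571044922 179.73933792114258 21.101884841918945 cap [ 0.45555931 -0.10188397  0.043     ]
```

View pics/c4.png

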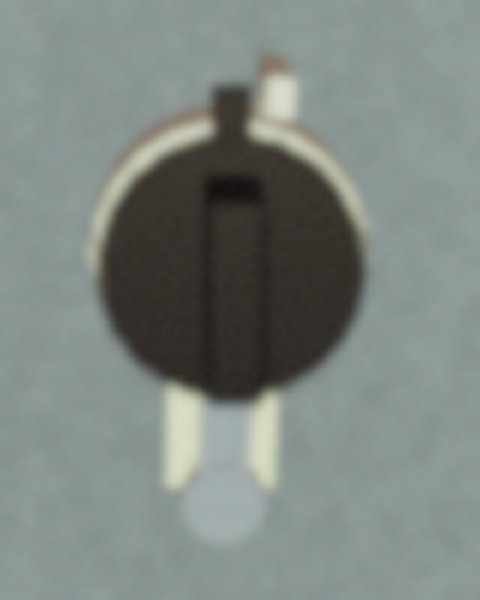

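The wrist crop shows the cap disc centred at pixel (263,180), the pin at about (262,219) and the lug pointing straight up the picture, so the grip bar is aligned with the tool.

```bash
python3 - <<'E'
from h import *
c=lambda x,y:(225+(x+.5)/6-.5,135+(y+.5)/6-.5)
pin=onz("wrist",c(222,508),.035);cap=onz("wrist",c(232,270),.043);lug=onz("wrist",c(232,88),.040)
print(pin,cap,lug,np.linalg.norm((pin-cap)[:2]),np.linalg.norm((lug-cap)[:2]))
print("bar top ends",onz("wrist",c(235,200),.075),onz("wrist",c(240,398),.075))
for a,b in((pin,cap),(cap,lug)):print(np.degrees(np.arctan2(*(b-a)[:2])))
P=np.array([.4543,-.1026,.150]);print(rot().as_matrix().T@(P-get_obs()["eef_pos"])*1000)
E
```

```text
[ 0.44829669 -0.16777648  0.035     ] [ 0.45572394 -0.10165724  0.043     ] [ 0.45923688 -0.05688061  0.04      ] 0.0665350851880248 0.044914224491881816
bar top ends [ 0.45721483 -0.07728147  0.075     ] [ 0.45479373 -0.12475637  0.075     ]
6.409241186163259
4.485936505799596
[ 15.530634   191.04394377 -39.20340734]
```

```bash
python3 -m jog '[[8,30,-20,0,0,0,-1],[8,30,-19,0,0,0,-1],[0,38,0,0,0,0,-1],[0,38,0,0,0,0,-1],[0,38,0,0,0,0,-1],[0,30,0,0,0,0,-1],[0,0,0,0,0,0,-1],[0,0,0,0,0,0,-1]]'
python3 - <<'E'
from h import *
cv2.imwrite("pics/w2.png",camera("wrist"))
o=get_obs();print(o["eef_pos"],rot().as_matrix().round(4)[:,0])
E
```

```text
time_s: 3.5
eef_pos: [0.4542, -0.102, 0.1369]
eef_rot: [0.707, -0.706, 0.031, -0.029]
wrist_force: [-0.4, -0.4, 1.8]
opening: 0.998
[ 0.45587815 -0.10284853  0.13875623] [ 0.9963 -0.0861  0.0011]
```

View pics/w2.png

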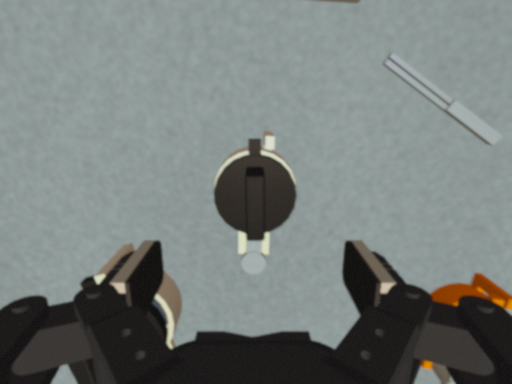

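```bash
python3 - <<'E'
from h import *
c=lambda x,y:(x,y)
cap=onz("wrist",(255,194),.043);print(cap, onz("wrist",(253.5,263.5),.035),"bar",onz("wrist",(255,206),.075))
print("large",onz("top",(350,272),.05),"orange",onz("top",(360,156),.043))
E
```

```text
[ 0.45897367 -0.10312824  0.043     ] [ 0.45194406 -0.17079783  0.035     ] bar [ 0.45875201 -0.10245912  0.075     ]
large [ 0.32169989 -0.2219178   0.05      ] orange [ 0.64540257 -0.25974431  0.043     ]
```

```bash
python3 -m jog '[[1,30,0,0,0,0,-1],[0,30,0,0,0,0,-1],[0,28,0,0,0,0,-1],[0,0,0,0,0,0,-0.5],[0,0,0,0,0,0,0],[0,0,0,0,0,0,0.3],[0,0,0,0,0,0,1],[0,0,0,0,0,0,1]]' && python3 -m jog '[[0,0,0,0,0,0,1],[0,0,0,0,0,0,1],[0,0,0,0,0,0,1]]'
python3 - <<'E'
from h import *
cv2.imwrite("pics/w3.png",camera("wrist"))
o=get_obs();print(o)
E
```

```text
time_s: 4.22
eef_pos: [0.4583, -0.1039, 0.0516]
eef_rot: [-0.706, 0.707, -0.029, 0.032]
wrist_force: [0.3, -0.3, 0.1]
opening: 0.299
time_s: 4.47
eef_pos: [0.4577, -0.1035, 0.051]
eef_rot: [-0.706, 0.707, -0.03, 0.032]
wrist_force: [-1.2, 1.4, 8.3]
opening: 0.148
{'time_s': 4.5167, 'q': array([-4.76316642e-01,  2.03387266e-01,  1.99884174e+00,  1.02891938e-04,
        9.36748728e-01, -3.89087626e-01]), 'dq': array([-7.70531430e-04,  4.12667188e-05,  5.35781838e-04,  9.88124394e-04,
        2.78844851e-04,  7.93513698e-04]), 'joint_efforts': array([-3.80248725e-01, -3.36551857e+01, -2.46195424e+01, -7.58067076e-02,
       -5.55264261e-01, -3.15964851e-02]), 'eef_pos': array([ 0.45764042, -0.1035297 ,  0.05094453]), 'eef_rot': array([-0.70607177,  0.70679385, -0.0300002 ,  0.03170341]), 'wrist_force': array([-1.26496311,  1.44209709,  8.77549725]), 'torque': array([ 0.10133583,  0.2545282 , -0.04013831]), 'opening': 0.15150399999490216}
```

View pics/w3.png

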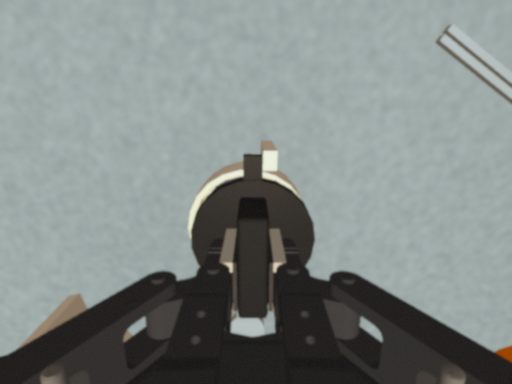

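```bash
python3 -m jog '[[0,-0.5,0,0,-4,0,1],[0,0,0,0,-6,0,1],[0,0,0,0,-6,0,1],[0,0,0,0,-6,0,1]]' && python3 -m jog '[[0,0,0,0,-6,0,1],[0,0,0,0,-6,0,1],[0,0,0,0,-6,0,1],[0,0,0,0,-6,0,1],[0,0,0,0,-6,0,1],[0,0,0,0,-6,0,1],[0,0,0,0,-4,0,1],[0,0,0,0,0,0,1]]'
python3 - <<'E'
from h import *
cv2.imwrite("pics/w4.png",camera("wrist"))
o=get_obs();print(o["eef_pos"],o["torque"],o["wrist_force"],o["q"],rot().as_matrix().round(4))
E
```

```text
time_s: 4.85
eef_pos: [0.4573, -0.1036, 0.051]
eef_rot: [-0.699, 0.7, 0.107, -0.106]
wrist_force: [-0.8, 0.5, 5.3]
opening: 0.148
time_s: 5.52
eef_pos: [0.4574, -0.1039, 0.051]
eef_rot: [-0.62, 0.622, 0.339, -0.338]
wrist_force: [0.0, -1.5, 5.3]
opening: 0.149
[ 0.45755384 -0.10392183  0.05098472] [-0.41543207  0.06690988  0.09678914] [ 0.299277   -1.41655726  6.00151205] [-4.76768357e-01  2.03254583e-01  1.99889713e+00 -6.09433698e-04
  9.36581860e-01 -1.46982350e+00] [[ 5.458e-01  2.300e-03 -8.379e-01]
 [ 8.379e-01 -1.700e-03  5.458e-01]
 [-2.000e-04 -1.000e+00 -2.900e-03]]
```

View pics/w4.png

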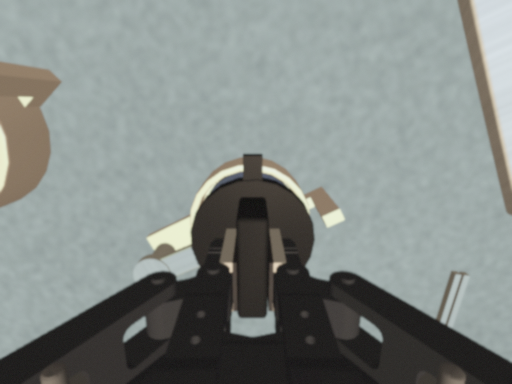

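The cap is turned by about 1.08 rad, and its lug is well clear of the keeper at wrist pixel (325,205). Next I swing it about the pin.

```bash
python3 -m jog '[[2.8,0,-6.2,0,6,0,1],[2.8,0,-6.2,0,6,0,1],[2.8,0,-6.2,0,6,0,1],[2.8,0,-6.2,0,6,0,1]]' 
python3 - <<'E'
from h import *
o=get_obs();print(o["eef_pos"],o["torque"],o["wrist_force"])
p=o["eef_pos"][:2]-[.4505,-.1685];print(np.linalg.norm(p),np.degrees(np.arctan2(p[1],p[0])))
E
```

```text
time_s: 5.9
eef_pos: [0.4828, -0.1128, 0.0508]
eef_rot: [-0.678, 0.68, 0.198, -0.198]
wrist_force: [-4.0, -7.4, 6.2]
opening: 0.152
[ 0.48284376 -0.11283048  0.05079317] [-1.33168965  0.96321145  0.00521904] [-3.95052506 -7.40971174  6.16180067]
0.0643833405067063 59.84359407208514
```

```bash
python3 -m jog '[[2,0,-6.4,0,6,0,1],[2.8,0,-6.2,0,6,0,1],[2.6,0,-6.2,0,6,0,1],[2.6,0,-6.2,0,6,0,1],[2.6,0,-6.2,0,6,0,1]]' 
python3 - <<'E'
from h import *
cv2.imwrite("pics/w5.png",camera("wrist"));cv2.imwrite("pics/s5.png",camera("scene"))
o=get_obs();print(o["eef_pos"],o["torque"],o["wrist_force"])
p=o["eef_pos"][:2]-[.4505,-.1685];print(np.linalg.norm(p),np.degrees(np.arctan2(p[1],p[0])))
E
```

```text
time_s: 6.32
eef_pos: [0.5055, -0.1366, 0.0508]
eef_rot: [-0.706, 0.707, 0.016, -0.016]
wrist_force: [-4.4, -2.0, 8.9]
opening: 0.151
[ 0.50571325 -0.13709974  0.05083685] [-0.42651741  0.60840365 -0.00838511] [-2.46041202 -1.82777938  8.95728838]
0.06351754851727795 29.627271684808306
```

View pics/w5.png

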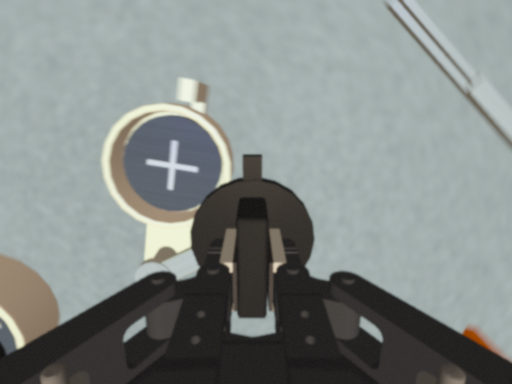

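View pics/s5.png

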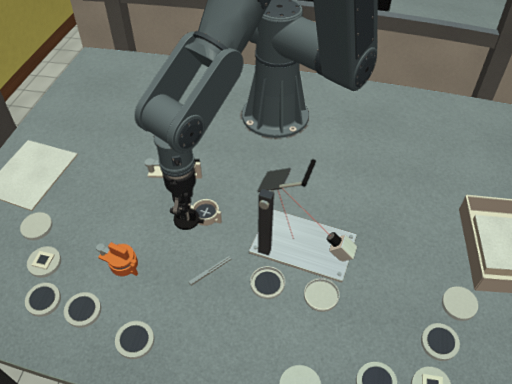

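The wafer's cross is uncovered at wrist pixel (172,165). I carry on swinging to about 1.5 rad.

```bash
python3 -m jog '[[2.6,0,-6.2,0,6,0,1],[2.6,0,-6.2,0,6,0,1],[2.6,0,-6.2,0,6,0,1],[2.6,0,-6.2,0,6,0,1],[2.6,0,-6.2,0,6,0,1],[0,0,0,0,0,0,1],[0,0,0,0,0,0,1]]' 
python3 - <<'E'
from h import *
cv2.imwrite("pics/w6.png",camera("wrist"))
o=get_obs();print(o["eef_pos"],o["torque"],o["wrist_force"],o["q"])
p=o["eef_pos"][:2]-[.4505,-.1685];print(np.linalg.norm(p),np.degrees(np.arctan2(p[1],p[0])))
E
```

```text
time_s: 7.0
eef_pos: [0.5138, -0.1689, 0.051]
eef_rot: [-0.687, 0.687, -0.166, 0.167]
wrist_force: [-1.2, -0.2, 7.4]
opening: 0.152
[ 0.51375274 -0.16884226  0.05097526] [-0.16959069  0.24756541 -0.01259042] [-0.54567095 -0.90146091  7.83174187] [-5.36999513e-01  3.40787333e-01  1.81799017e+00 -2.33483173e-04
  9.80670886e-01 -6.23589356e-02]
0.06325366890705639 -0.310026993129251
```

View pics/w6.png

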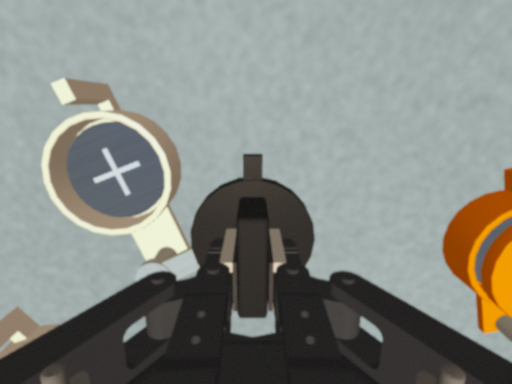

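```bash
python3 - <<'E'
from h import *
print("mark",onz("wrist",(118,172),.014))
E
python3 -m jog '[[0,0,0,0,0,0,0.3],[0,0,0,0,0,0,0],[0,0,0,0,0,0,-0.2],[0,0,0,0,0,0,-0.2],[0,-20,0,0,0,0,-0.2],[0,-35,0,0,0,0,-0.2],[0,-35,0,0,0,0,-0.2],[0,-35,0,0,0,0,-0.2]]' && python3 -m jog '[[0,-40,0,0,0,0,-0.2],[0,-40,0,0,0,0,-0.2],[0,-40,0,0,0,0,-0.2],[0,-40,0,0,0,0,-0.2],[0,-30,0,0,0,0,-0.2],[0,0,0,0,0,0,-0.2]]'
python3 - <<'E'
from h import *
cv2.imwrite("pics/w7.png",camera("wrist"));cv2.imwrite("pics/t7.png",camera("top"))
o=get_obs();print(o["eef_pos"],rot().as_matrix().round(4),o["opening"])
E
```

```text
mark [ 0.45706959 -0.10392092  0.014     ]
time_s: 7.72
eef_pos: [0.5123, -0.1675, 0.1756]
eef_rot: [0.688, -0.687, 0.166, -0.165]
wrist_force: [0.3, -0.5, 0.5]
opening: 0.6
time_s: 8.22
eef_pos: [0.5151, -0.1691, 0.3728]
eef_rot: [-0.686, 0.689, -0.161, 0.169]
wrist_force: [-0.3, 0.4, 0.5]
opening: 0.603
[ 0.51335532 -0.16814098  0.36613317] [[ 8.908e-01  2.600e-03  4.544e-01]
 [-4.544e-01 -1.400e-03  8.908e-01]
 [ 3.000e-03 -1.000e+00 -1.000e-04]] 0.6047522329516515
```

View pics/w7.png

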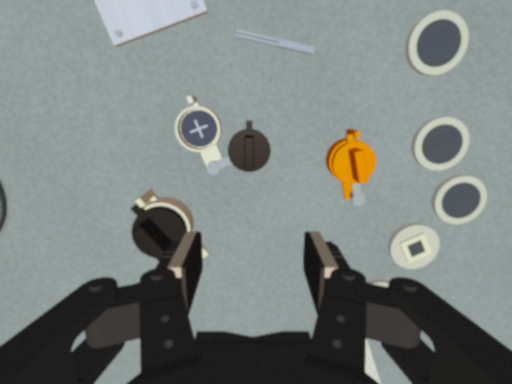

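View pics/t7.png

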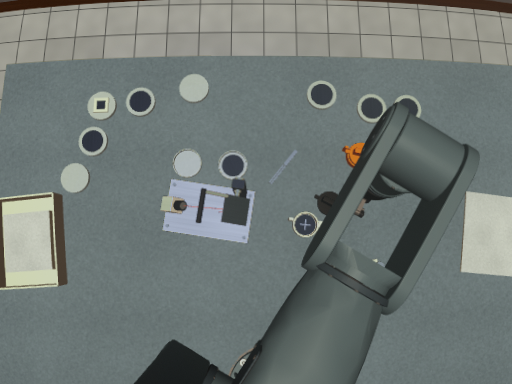

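The top and wrist views show the cap well aside at top (328,203) and the open canister with its cross at top (305,224). I turn the tool so the jaws lie along the rig's y, then move over the handle.

```bash
python3 - <<'E'
from h import *
print("mark top",onz("top",(305.5,224.5),.014))
E
python3 -m jog '[[0,0,0,0,-7.1,0,-0.2],[0,0,0,0,-7.1,0,-0.2],[0,0,0,0,-7.1,0,-0.2],[0,0,0,0,-7.1,0,-0.2],[0,0,0,0,-7.1,0,-0.2],[0,0,0,0,-7.1,0,-0.2],[0,0,0,0,-7.1,0,-0.2],[0,0,0,0,-7.1,0,-0.2]]' && python3 -m jog '[[0,0,0,0,-7.1,0,-0.2],[0,0,0,0,-7.1,0,-0.2],[0,0,0,0,-7.1,0,-0.2],[0,0,0,0,-7.1,0,-0.2],[0,0,0,0,-7.1,0,-0.2],[0,0,0,0,-7.1,0,-0.2],[0,0,0,0,-7.1,0,-0.2],[0,0,0,0,-2.2,0,-0.2]]'
python3 - <<'E'
from h import *
M=rot().as_matrix();print(M.round(4))
print(M.T@(np.array([.481,.160,.36])-get_obs()["eef_pos"])*1000)
E
```

```text
mark top [ 0.45349942 -0.105005    0.014     ]
time_s: 8.98
eef_pos: [0.5121, -0.1675, 0.3622]
eef_rot: [0.684, -0.682, -0.183, 0.185]
wrist_force: [-0.2, 0.3, -0.1]
opening: 0.602
time_s: 9.65
eef_pos: [0.5121, -0.1675, 0.3621]
eef_rot: [0.535, -0.532, -0.464, 0.465]
wrist_force: [0.1, -0.4, -0.1]
opening: 0.6
[[ 0.1384 -0.0037 -0.9904]
 [ 0.9904  0.0023  0.1384]
 [ 0.0017 -1.      0.004 ]]
[320.00348905   3.00458087  76.15014921]
```

```bash
python3 -m jog '[[36,0,9,0,0,0,-0.2],[36,0,9,0,0,0,-0.2],[36,0,9,0,0,0,-0.2],[36,0,9,0,0,0,-0.2],[36,0,9,0,0,0,-0.2],[36,0,9,0,0,0,-0.2],[36,0,9,0,0,0,-0.2],[36,0,9,0,0,0,-0.2]]' && python3 -m jog '[[32,0,4,0,0,0,-0.2],[0,0,0,0,0,0,-0.2],[0,0,0,0,0,0,-0.2]]'
python3 - <<'E'
from h import *
cv2.imwrite("pics/w8.png",camera("wrist"));cv2.imwrite("pics/s8.png",camera("scene"))
print(get_obs()["eef_pos"],get_obs()["q"])
E
```

```text
time_s: 10.32
eef_pos: [0.4818, 0.1291, 0.3625]
eef_rot: [0.536, -0.534, -0.461, 0.463]
wrist_force: [1.2, -0.4, -1.0]
opening: 0.596
time_s: 10.57
eef_pos: [0.4827, 0.1612, 0.3625]
eef_rot: [0.535, -0.533, -0.462, 0.465]
wrist_force: [0.2, 0.5, 0.3]
opening: 0.603
[0.48338827 0.15920166 0.36317491] [ 8.49035538e-02 -4.77405954e-02  1.58659905e+00 -5.14269390e-04
  1.60558233e+00 -1.34095543e+00]
```

View pics/w8.png

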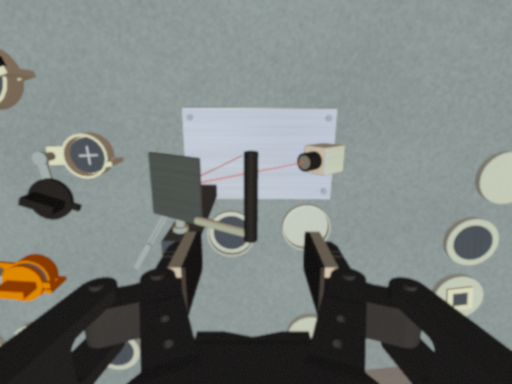

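View pics/s8.png

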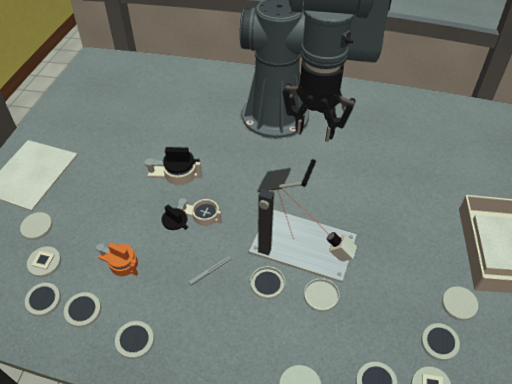

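Wrist view: the bar runs from (251,153) to (250,240), between the jaws in x, with the rod at the far end (200–245, ~225).

```bash
python3 - <<'E'
from h import *
a=onz("wrist",(251,153),.262);b=onz("wrist",(250,240),.262)
print(a,b,np.linalg.norm(a-b));g=a+(b-a)*32/78;print(g)
M=rot().as_matrix();print(M.T@(np.array([g[0],g[1],.262-.0187])-get_obs()["eef_pos"])*1000)
E
```

```text
[0.45261287 0.16352948 0.262     ] [0.52806842 0.15148123 0.262     ] 0.07641138414545148
[0.48356899 0.15858661 0.262     ]
[ -0.44471444 119.87436569  -0.58607065]
```

```bash
python3 -m jog '[[0,30,0,0,0,0,0.1],[0,30,0,0,0,0,0.1],[0,20,0,0,0,0,0.1],[0,0,0,0,0,0,0.1]]'; python3 - <<'E'
from h import *
cv2.imwrite("pics/w9.png",camera("wrist"));print(get_obs()["eef_pos"],get_obs()["opening"])
E
```

```text
time_s: 11.0
eef_pos: [0.4812, 0.1578, 0.2792]
eef_rot: [0.537, -0.534, -0.459, 0.465]
wrist_force: [-0.6, 0.1, -1.2]
opening: 0.446
[0.48251276 0.15811424 0.28214561] 0.44832711109211515
```

View pics/w9.png

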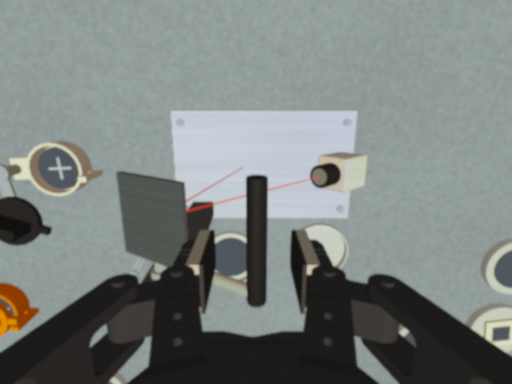

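The bar (257,240) is centred between the pads. I descend and pinch.

```bash
python3 -m jog '[[0.5,20,0,0,0,0,0.1],[0.5,18,0,0,0,0,0.1],[0,0,0,0,0,0,0.5],[0,0,0,0,0,0,0.8],[0,0,0,0,0,0,1],[0,0,0,0,0,0,1],[0,0,0,0,0,0,1],[0,0,0,0,0,0,1]]'; python3 - <<'E'
from h import *
cv2.imwrite("pics/w10.png",camera("wrist"));o=get_obs();print(o["eef_pos"],o["opening"],o["wrist_force"],rot().as_matrix().round(3))
E
```

```text
time_s: 11.72
eef_pos: [0.4846, 0.16, 0.2475]
eef_rot: [-0.534, 0.536, 0.463, -0.462]
wrist_force: [0.6, -5.2, -3.0]
opening: 0.115
[0.48456542 0.16006894 0.24743896] 0.11385736562943802 [ 1.03314631 -5.24520454 -2.97554467] [[ 0.145  0.001 -0.989]
 [ 0.989 -0.001  0.145]
 [-0.001 -1.    -0.001]]
```

View pics/w10.png

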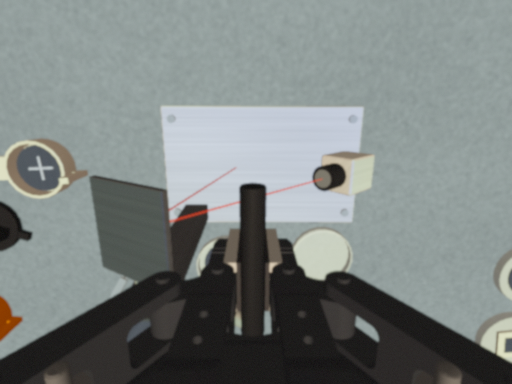

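```bash
python3 -m jog '[[2.6,4,0,0,0,0,1],[2.5,4.1,0,0,0,0,1],[4.2,8.6,0,0,0,0,1],[3.3,9,0,0,0,0,1],[2.3,9.2,0,0,0,0,1],[0,0,0,0,0,0,1],[0,0,0,0,0,0,1]]'; python3 - <<'E'
from h import *
cv2.imwrite("pics/w11.png",camera("wrist"));cv2.imwrite("pics/s11.png",camera("scene"));cv2.imwrite("pics/t11.png",camera("top"));o=get_obs();print(o["eef_pos"],o["opening"],o["wrist_force"])
E
```

```text
time_s: 12.35
eef_pos: [0.4868, 0.1747, 0.2128]
eef_rot: [-0.534, 0.536, 0.462, -0.463]
wrist_force: [-2.3, -5.8, 1.9]
opening: 0.117
[0.48679848 0.17462663 0.21316244] 0.10962754851959303 [-1.0719679  -6.12694943  2.35658665]
```

View pics/w11.png

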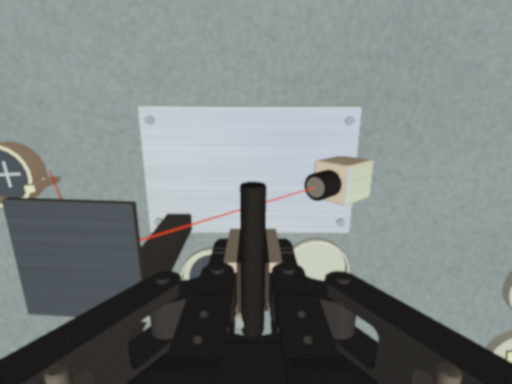

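View pics/s11.png

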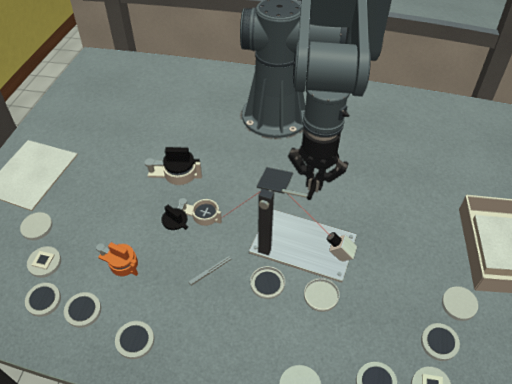

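The beam now ends just beyond the keeper, at scene (220,216). Zooming in on it.

```bash
cat > crop.py <<'E'
import cv2,sys
a=cv2.imread(sys.argv[1]);x,y,w,h,f=map(int,sys.argv[3:8])
cv2.imwrite(sys.argv[2],cv2.resize(a[y:y+h,x:x+w],None,fx=f,fy=f,interpolation=cv2.INTER_CUBIC))
E
python3 crop.py pics/s11.png pics/c11.png 185 190 90 50 8; python3 crop.py pics/t11.png pics/c11t.png 190 160 140 80 5
```

```text
(no output)
```

View pics/c11.png

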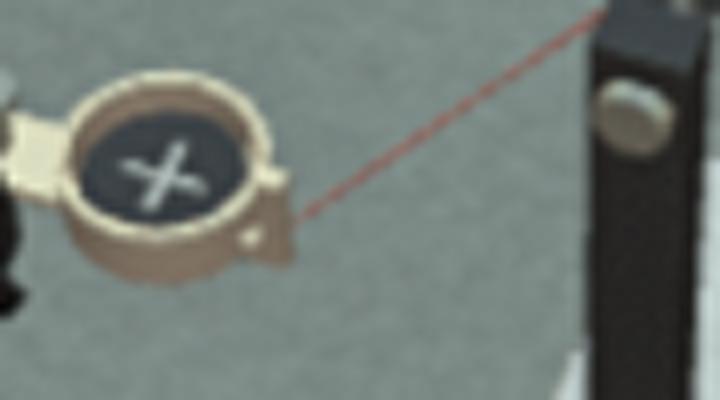

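View pics/c11t.png

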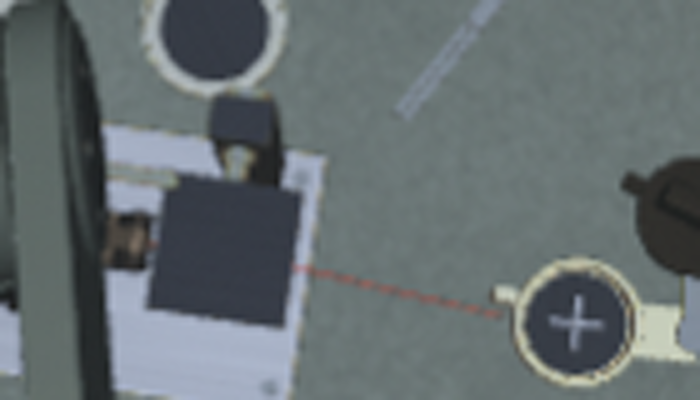

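```bash
python3 - <<'E'
from h import *
e,r=tri(("top",(289.7,222.8)),("scene",(222,216.7)));print("end",e,r)
O=np.array([.482,.087,0]);yr=np.array([.1446,.9895,0]);xr=np.array([.9895,-.1446,0])
def rig(p):d=np.array(p)-O;return d@xr,d@yr,p[2]
print("end rig",rig(e))
for m in([.457,-.1039,.014],[.4535,-.105,.014]):print("mark rig",rig(m))
x,y,z=rig(e);print("beam elev",np.degrees(np.arctan2(.21-z,-y)))
m=rig([.4553,-.1045,.014]);be=np.degrees(np.arctan2(.196,-m[1]));print("need",be,"theta",(be-43.03)/2)
g=get_obs()["eef_pos"];print("grip rig",rig(g+[0,0,.0187]))
E
```

```text
end [ 0.4581537  -0.05907465  0.01258947] [np.float64(0.0013441548534912943), np.float64(0.0013441548534912887)]
end rig (np.float64(-0.002473520103894653), np.float64(-0.14798904400530574), np.float64(0.01258947364746619))
mark rig (np.float64(0.002866640000000035), np.float64(-0.19251055000000003), 0.014)
mark rig (np.float64(-0.0004375499999999706), np.float64(-0.1941051), 0.014)
beam elev 53.14289362622877
need 45.38995102970322 theta 1.1799755148516091
grip rig (np.float64(-0.007922717956607504), np.float64(0.08740040911809656), np.float64(0.23186243551349803))
```

```bash
python3 -m jog '[[0.4,2.5,0,0,0,0,1],[0.3,2.5,0,0,0,0,1],[0.2,1,0,0,0,0,1],[0,0,0,0,0,0,1],[0,0,0,0,0,0,1],[0,0,0,0,0,0,1]]'; python3 - <<'E'
from h import *
for n in("scene","top","wrist"): cv2.imwrite(f"pics/{n}12.png",camera(n))
o=get_obs();print(o["eef_pos"],o["opening"],o["wrist_force"])
E
python3 crop.py pics/scene12.png pics/c12.png 185 190 90 50 8; python3 crop.py pics/top12.png pics/c12t.png 190 160 140 80 5
```

```text
time_s: 13.0
eef_pos: [0.4869, 0.1755, 0.2072]
eef_rot: [-0.534, 0.536, 0.462, -0.462]
wrist_force: [-2.8, -6.6, 2.8]
opening: 0.112
[0.48692912 0.17552878 0.20714557] 0.11788923197105747 [-2.05470391 -5.79224027  1.61742283]
```

View pics/c12.png

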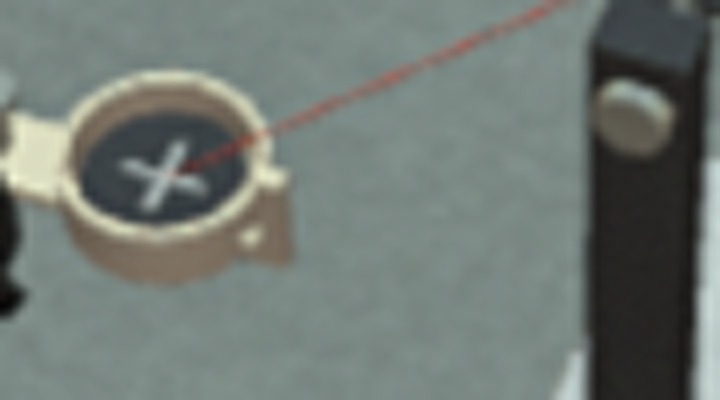

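View pics/c12t.png

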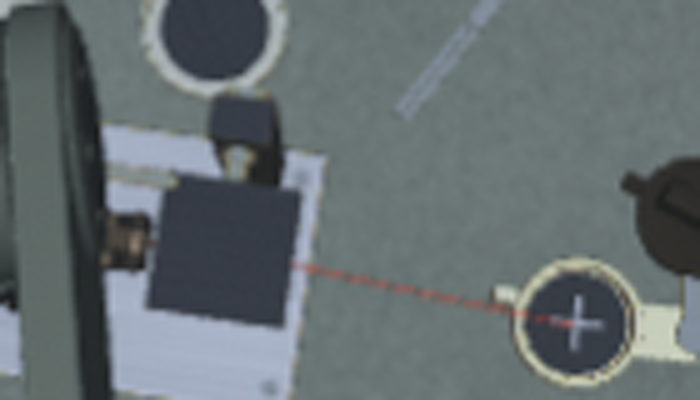

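The beam lands on the cross, 2–5 mm short of its centre. One small further press, then a settle and re-check.

```bash
python3 -m jog '[[0,0.4,0,0,0,0,1],[0,0,0,0,0,0,1],[0,0,0,0,0,0,1],[0,0,0,0,0,0,1],[0,0,0,0,0,0,1],[0,0,0,0,0,0,1],[0,0,0,0,0,0,1],[0,0,0,0,0,0,1]]'; python3 - <<'E'
from h import *
for n in("scene","top"): cv2.imwrite(f"pics/{n}13.png",camera(n))
o=get_obs();print(o["eef_pos"],o["opening"],o["wrist_force"],abs(o["dq"]).max())
E
python3 crop.py pics/scene13.png pics/c13.png 185 190 90 50 8; python3 crop.py pics/top13.png pics/c13t.png 280 205 60 40 10
```

```text
time_s: 13.82
eef_pos: [0.487, 0.1756, 0.2068]
eef_rot: [-0.534, 0.536, 0.463, -0.462]
wrist_force: [-1.6, -7.2, 1.3]
opening: 0.114
[0.48694939 0.1755435  0.20679158] 0.10901491288531515 [-1.75633863 -7.02460339  2.10211631] 0.001114957332364419
```

View pics/c13.png

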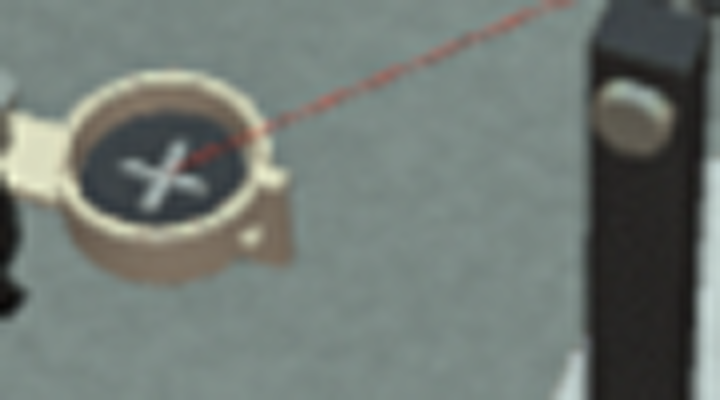

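View pics/c13t.png

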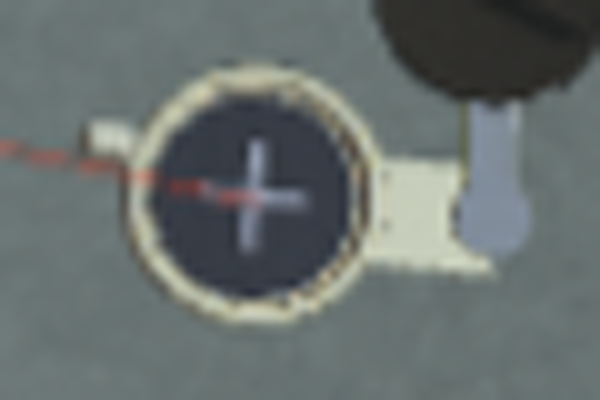

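The beam ends at the cross centre in both views: crop (258,198) against centre (255,195) from the top, and (180,165) against (167,173) from the scene camera. The arm is still. I hand in.

```bash
python3 -c "
from bench import *
hand_in();o=get_obs();print(o['time_s'],o['eef_pos'],o['opening'],o['wrist_force'])"
```

```text
the job is handed in; nothing more can be done
the job is handed in; nothing more can be done
```

I unlocked the small white canister's cap (about 1.08 rad) and swung it about 1.48 rad aside. Then I pinched the mirror's handle and pressed it down until the beam fell on the cross, and handed in still holding it at about 14 s.

My last checks before handing in:
- **Beam:** it ended within about 1 mm of the cross centre in the top view and a few mm in the scene view. The scene pictures are coarser, so the two views differ slightly.
- **Hold:** the arm was still (joint speeds about 0.001 rad/s) and the fingers were closed on the bar. The wrist felt about 7 N sideways and 2 N upward, which fits a real hold. I did not measure the finger contact force itself.
- **Cap:** it was still aside in the last pictures.
- **Dishes and tweezers:** I never touched them and they look in place in the pictures, but I did not re-measure their positions.

The positions measured by the wrist and top cameras disagreed by 2–5 mm, so I set the final angle by watching the beam. The state read I tried after handing in returned nothing, so all of this is from just before.

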